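# Hook a copy-stand lens carriage on its yellow rung

### The arm

A 7-joint arm with a two-finger parallel gripper is mounted at the origin on the work surface. World frame = base frame: x ahead of the robot, y to its left, z up, the work surface at z = 0. Lengths are in m, angles in rad, forces in N, time in s.
With the tool pointing down it reaches from about 0.425 to 0.925 m from the base axis. Payload 6.8 kg.
Tool frame: the origin (TCP) lies between the finger pads; the fingertips stand r.tips_ahead ahead of it and the grasp point (between the pads) lies 5 mm behind it (r.tips_ahead is the distance from the TCP to the fingertips, in m); z points along the fingers, y is the line along which they close (so a half turn about z gives the same grasp; the last joint's range is limited). The gripper opens to 85 mm and grips with 20 to 120 N. Pads are 22 mm wide; open, the fingers measure 114 mm over their backs; the gripper's body (76 mm by 85 mm) begins 54 mm behind the grasp point. The pads swing forward as they close: fully open they stand 13 mm farther back than shut.
Start: joints at [1.112, 0.477, 0.022, 1.555, -0.011, 1.109, -0.083], TCP at [0.232, -0.634, 0.245] pointing down, gripper open.
Joint ranges: [-2.96, 2.96], [-0.34, 2.1], [-1.41, 1.46], [0.24, 2.44], [-1.37, 4.51], [0.17, 1.92], [-2.96, 2.96]. Speed limits (rad/s): [2.39, 2.39, 3.14, 3.14, 3.14, 3.14, 3.14].

### API

Orientations are given as a rotation vector (axis times angle).
In Python, from bench import r, gripper_open, close_gripper, solve_ik, grab_frame, camera_params, order, nets, telemetry gives the robot as it stands. The module is installed in compiled form; this text tells all that it offers. Calls block until the motion is done:
- r.movep(position, orientation): joint-space move of the TCP to a pose.
- r.move_straight(position, rot=None, feed=0.15): straight line of the TCP; rot=None keeps the orientation; feed is the mean speed in m/s.
- r.move_joints(angles): joint-space move.
- gripper_open() and close_gripper(): open the fingers fully, or close them until they stop; the grip force is fixed at half the most.
- r.dwell(seconds).
- solve_ik(position, orientation): joint angles nearest the present ones, or None.
- grab_frame(name): name is "scene" or "top" or "wrist"; returns (picture, depth): 420x560x3 uint8, red, green, blue; 420x560 float32, m along the optical axis (not along the pixel's ray), 0 where there is no reading.
- camera_params(name): a dict with "fx", "fy", "cx", "cy" (pixels), "D" ([k1, k2, p1, p2, k3] as OpenCV has them; the pictures are not rectified), "R" (3x3) and "t" (3): a world point X has camera coordinates R X + t. Camera axes: x right, y down, z forward; pixel columns grow to the right and rows downward; lengths in m; the calibration is good to about 2 mm. A picture is of the moment at which its call begins: read the wrist's pose just before it. camera_params takes no time and is no camera call; for the wrist camera it gives the pose at the moment of the call.
A pose or a line that the arm cannot do raises r.Unreachable and nothing moves.
- order.finish_job(): hands the job in; it is judged then, once.
Trained networks look in the newest picture that a camera, given by its name, has taken for a name from the list of things; names that differ only in an ending like _2 or _b are one class to them, and where a whole thing is asked for, a point or a joint stands for the part that bears it (a point fixed in the world has none). Each returns a list of dicts, best first, with "p" (0 to 1); they miss things now and then, are a little off and sometimes report something else, mostly with a low value. They report only what shows in the picture. A call takes as long as a camera call.
- nets.spot_in(camera, name): "pixel" ([column, row] in pixels, amid what is visible of it).
Readings, each from a call of its own:
- telemetry.current_clock(): time.
- telemetry.current_joint_pos(): joint angles.
- telemetry.current_joint_velocities(): joint speeds.
- telemetry.current_effort(): joint torques, N m.
- telemetry.current_ee_pos(): TCP position.
- telemetry.current_tcp_rot(): TCP orientation.
- telemetry.current_force(): force on the tool from outside, world axes, zero at the start.
- telemetry.current_ft_torque(): the same for the moment, N m.
- telemetry.current_opening(): finger opening in m.
- telemetry.current_finger_force(): force on a finger pad.
Only numpy, scipy, OpenCV 4.12 (cv2) and the standard library are available. Lean on these libraries where they do the work, as an engineer would, in place of code of your own. Each camera call takes 0.05 s, during which the arm holds its last target. There are 200 camera calls.

### The job

The lens carriage of the copy stand is parked at the bottom of its column: take it by the red handle and raise it past the lower grey rung and then the yellow rung, until its orange gravity hook has swung back in above the yellow one, then lower it gently until the hook sits on the yellow rung and carries the carriage's weight before you let go. Do not let the carriage drop, do not force the hook down on a rung, and leave the magnifier on the baseboard where it stands.

Things in the scene. Friction and masses are not known exactly. Their poses are not given: they have to be found in the camera images.
- stand: Copy stand: a fixed grey baseboard 260 x 200 x 20 mm with an aluminium column. Origin: centre of the board's underside; z up; -x is the side on which the carriage overhangs the board; the column's axis stands at x = +80 mm, y = 0.
- column: Upright aluminium column, 40 x 30 mm (stand's x, y), 308 mm tall; origin on its axis at bench height. Carries three rigid rungs, 10 mm rods along y standing out 30 mm on both sides: grey, yellow, grey going up. They are clamped by hand in a slot, so heights are only roughly known: centres 80 +-5, 135 +-16 and 200 +-6 mm above the bench.
- carriage (a joint): Height of the black lens carriage above its parked place (m): 0 parked, up to 0.175. Slides with under 1 N friction and falls if let go with no rung under its hook. 0.5 to 0.9 kg, not known exactly. Its hook stands on a rung when this value is the rung's centre height minus 0.040 m: the yellow one somewhere in 0.079 to 0.111, the top grey one in 0.154 to 0.166.
- grip (a point): Centre of the red handle: upright plate 40 mm (stand's x) x 14 mm (y, the way to pinch it) x 42 mm high, standing on the carriage's 30 mm wide arm (21 mm from this point down to the arm, 21 up to the top), free on all sides and above. Axes as the stand's. 115 mm to the stand's -x of the column's axis, 131 mm above the bench when parked; moves up and down with the carriage.
- handle: The same red handle as a body; origin at its centre, axes as the stand's.
- hook: Orange gravity hook on the column's -y side; origin on its pivot on the carriage, 35 mm to -x of the column's axis, 95 mm up when parked. At rest axes as the stand's; slants down to a flat foot 50 mm below the pivot, under the rungs. Rising, a rung swings it out (about y, some 0.25 rad); once above, it falls back in within 0.3 s. Coming down, the foot lands on the rung and stops there.
- magnifier_mid (a point): Middle of a black focusing magnifier, 52 mm wide at the foot and 70 mm tall, standing loose on the baseboard; the point is 35 mm above its foot.

How it is judged:
By the outcome, as a careful person would: the job done as asked, in the order asked, and still so for the second after the job is handed in, with the robot touching nothing.
It also fails if it takes over 45 s, if anything falls off the work surface, if the arm or the gripper's body presses on something with over 40 N, if the wrist force passes 120 N, or if a joint passes its speed limit or range.

## Working session

There is one attempt and no reset: what is moved stays moved. The work goes in short steps, each a Python script; the robot and the scene stay as the last script left them, time stands still between calls to the robot, and variables do not carry over. Pictures are saved under pics/ and viewed, at most 10 in all, crops included, and the job is handed in when it is done.

```bash
mkdir -p pics
cat > h.py <<'E'
import numpy as np,cv2
from bench import *
def deproj(cam,px,depth,P=None):
    P=P or camera_params(cam)
    K=np.array([[P['fx'],0,P['cx']],[0,P['fy'],P['cy']],[0,0,1.]])
    px=np.atleast_2d(np.array(px,float))
    n=cv2.undistortPoints(px[:,None,:],K,np.array(P['D'],float))[:,0]
    X=np.c_[n,np.ones(len(n))]*np.atleast_1d(depth)[:,None]
    return (X-np.array(P['t']))@np.array(P['R'])
def save(name,im): cv2.imwrite('pics/'+name,im[:,:,::-1])
E
python3 - <<'E'
from h import *
out=[]
for c in("scene","top"):
    im,d=grab_frame(c); out.append(im); np.savez(f'{c}0.npz',im=im,d=d)
    save(c+'0.png',im)
    for n in("handle","hook","column","stand","magnifier_mid"):
        for o in nets.spot_in(c,n)[:2]:
            u,v=map(int,np.round(o['pixel'])); print(c,n,o['p'],u,v,deproj(c,[u,v],d[v,u]).round(3))
print(telemetry.current_clock(),r.tips_ahead,telemetry.current_tcp_rot())
E
```

```text
scene handle 0.74 307 216 [[0.582 0.002 0.149]]
scene column 0.89 373 134 [[0.616 0.105 0.241]]
scene stand 0.95 340 244 [[0.614 0.073 0.02 ]]
scene magnifier_mid 0.84 252 251 [[ 0.513 -0.038  0.055]]
top handle 0.63 296 178 [[0.576 0.015 0.152]]
top column 0.57 223 142 [[0.589 0.114 0.285]]
top column 0.27 318 229 [[ 0.501 -0.025  0.089]]
top stand 0.56 270 186 [[0.575 0.059 0.102]]
top stand 0.37 295 176 [[0.579 0.017 0.153]]
top magnifier_mid 0.88 319 226 [[ 0.506 -0.027  0.09 ]]
0.6 0.014 [3.09335811e+00 5.48149867e-01 4.69245959e-05]
```

View pics/scene0.png

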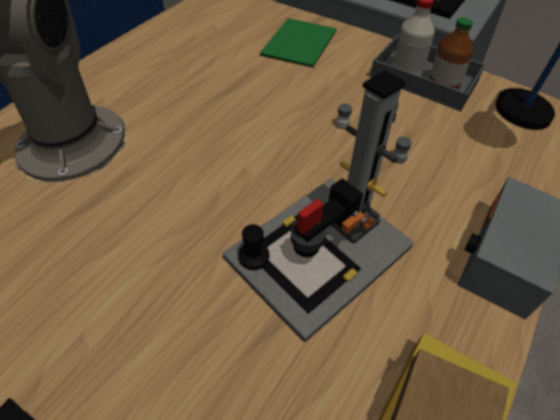

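View pics/top0.png

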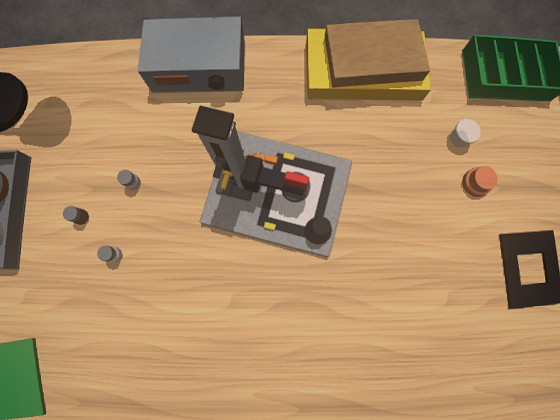

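Run:
```python
from h import *
v,u=np.mgrid[:420,:560]; px=np.c_[u.ravel(),v.ravel()]
for c in("scene","top"):
    f=np.load(c+'0.npz'); im,d=f['im'],f['d']; X=deproj(c,px,d.ravel()).reshape(420,560,3)
    hsv=cv2.cvtColor(im,cv2.COLOR_RGB2HSV).astype(int); H,S,V=hsv[...,0],hsv[...,1],hsv[...,2]
    near=(abs(X[...,0]-.57)<.2)&(abs(X[...,1]-.05)<.2)&(d>0)
    def rep(n,m):
        P=X[m&near]; 
        if len(P)<5: print(c,n,len(P));return
        rc=cv2.minAreaRect(P[:,:2].astype(np.float32)*1000)
        print(c,n,len(P),'med',np.median(P,0).round(4),'rect',np.round(rc[0],1),np.round(rc[1],1),round(rc[2],1),'z',np.percentile(P[:,2],[5,50,95]).round(4))
    red=((H<6)|(H>174))&(S>150)&(V>70)
    rep('red',red); rep('redtop',red&(abs(X[...,2]-.152)<.004))
    yel=(H>18)&(H<32)&(S>140)&(X[...,2]>.05); rep('yel',yel); 
    if c=='scene': 
        q=np.argwhere(yel&near)
        for vv,uu in q[::3]: print(uu,vv,X[vv,uu].round(4))
    rep('orange',(H>=6)&(H<16)&(S>170)&(X[...,2]>.028))
    rep('board',abs(X[...,2]-.02)<.004)
    rep('coltop',abs(X[...,2]-.308)<.006)
P=camera_params('top')
im=cv2.resize(np.load('scene0.npz')['im'][60:270,220:430],None,fx=2.8,fy=2.8,interpolation=cv2.INTER_CUBIC);save('crop0.png',im)
```

```text
scene red 243 med [0.5806 0.0136 0.1511] rect [561.7  70.4] [ 28.  152.5] 18.0 z [0.1464 0.1511 0.1526]
scene redtop 217 med [0.5798 0.0138 0.1512] rect [579.7  15.7] [39.9 13.9] 76.3 z [0.1488 0.1512 0.1527]
scene yel 209 med [0.6277 0.1182 0.1356] rect [581.3  39.2] [199.   89.9] 72.4 z [0.1297 0.1356 0.1407]
369 87 [0.5967 0.1073 0.3058]
343 161 [0.5681 0.1382 0.1369]
342 162 [0.5674 0.1365 0.1357]
345 162 [0.5717 0.1382 0.1367]
342 163 [0.5684 0.1347 0.1355]
345 163 [0.5727 0.1365 0.1364]
341 164 [0.568  0.1322 0.1351]
344 164 [0.5724 0.1338 0.1362]
347 164 [0.5765 0.136  0.1367]
342 165 [0.5699 0.1321 0.134 ]
345 165 [0.5748 0.1325 0.1364]
348 165 [0.5786 0.1356 0.1359]
343 166 [0.5715 0.1332 0.1317]
346 166 [0.5766 0.1328 0.135 ]
349 166 [0.5809 0.1345 0.136 ]
346 167 [0.5776 0.131  0.1347]
349 167 [0.5819 0.1325 0.136 ]
348 168 [0.5813 0.1307 0.1349]
348 170 [0.5821 0.1301 0.1314]
372 179 [0.6247 0.1245 0.141 ]
371 180 [0.6243 0.1221 0.1407]
374 180 [0.6277 0.1264 0.1389]
371 181 [0.6253 0.1198 0.1411]
374 181 [0.629  0.1227 0.1408]
369 182 [0.6229 0.1187 0.1385]
372 182 [0.62
[... 1624 characters left out ...]
d [0.6101 0.1232 0.3075] rect [608.7 126.4] [46.5 36.9] 75.3 z [0.3034 0.3075 0.3086]
top red 188 med [0.5765 0.0149 0.1515] rect [577.5  14.5] [38.5 12.3] 74.3 z [0.1479 0.1515 0.1536]
top redtop 178 med [0.5773 0.0134 0.1516] rect [577.4  14.2] [38.  12.3] 74.3 z [0.1489 0.1516 0.1536]
top yel 117 med [0.5809 0.1321 0.1364] rect [604.  117.3] [26.3 89.8] 65.7 z [0.1338 0.1364 0.1419]
top orange 112 med [0.6265 0.0638 0.1062] rect [629.8  76.7] [62.4 11.1] 72.7 z [0.0867 0.1062 0.1088]
top board 7198 med [0.5615 0.0417 0.0204] rect [586.9  47.6] [260.6 198.7] 74.9 z [0.0179 0.0204 0.0236]
top coltop 1015 med [0.6057 0.1238 0.3078] rect [607.7 124.5] [46.3 36.9] 74.9 z [0.3052 0.3078 0.3092]
```

View pics/crop0.png

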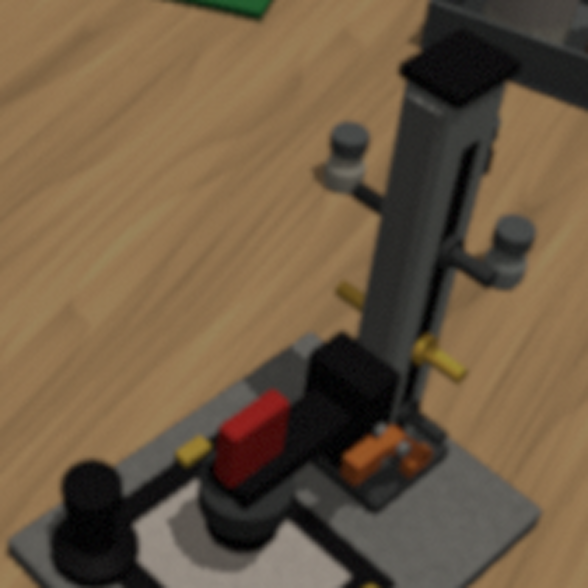

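```bash
cat >> h.py <<'E'
A=np.radians(75); sx=np.array([np.cos(A),np.sin(A),0])
H=np.array([.5785,.0148,0])-.006*sx
def rot(phi): return np.pi*np.array([np.cos(phi),np.sin(phi),0])
E
python3 - <<'E'
from h import *
for deg in(37.5,127.5,-142.5,-52.5):
    for z in(.13,.25,.3):
        q=solve_ik(H+[0,0,z],rot(np.radians(deg))); print(deg,z,None if q is None else np.round(q,2))
E
```

```text
37.5 0.13 [ 0.28  0.51 -0.52  1.87  0.33  0.85 -0.67]
37.5 0.25 [ 0.33  0.37 -0.58  1.76  0.23  1.08 -0.58]
37.5 0.3 [ 0.35  0.33 -0.59  1.7   0.2   1.18 -0.56]
127.5 0.13 [ 0.7   0.78 -1.19  1.84  0.81  1.11  2.09]
127.5 0.25 [ 0.72  0.58 -1.18  1.74  0.57  1.22  2.27]
127.5 0.3 [ 0.73  0.51 -1.18  1.68  0.49  1.29  2.33]
-142.5 0.13 [ 0.28  0.51 -0.52  1.87  0.33  0.85 -0.67]
-142.5 0.25 [ 0.33  0.37 -0.58  1.76  0.23  1.08 -0.58]
-142.5 0.3 [ 0.35  0.33 -0.59  1.7   0.2   1.18 -0.56]
-52.5 0.13 [ 0.7   0.78 -1.19  1.84  0.81  1.11  2.09]
-52.5 0.25 [ 0.72  0.58 -1.18  1.74  0.57  1.22  2.27]
-52.5 0.3 [ 0.73  0.51 -1.18  1.68  0.49  1.29  2.33]
```

Run:
```python
from h import *
R=rot(np.radians(37.5))
r.movep(H-.05*sx+[0,0,.32],R); r.move_straight(H+[0,0,.25],R,feed=.12)
print(telemetry.current_ee_pos(),telemetry.current_clock(),telemetry.current_force())
P=camera_params('wrist'); im,d=grab_frame('wrist'); save('w1.png',im); im2,_=grab_frame('scene'); save('s1.png',im2)
v,u=np.mgrid[:420,:560]
X=deproj('wrist',np.c_[u.ravel(),v.ravel()],d.ravel(),P).reshape(420,560,3)
h=cv2.cvtColor(im,cv2.COLOR_RGB2HSV).astype(int)
m=((h[...,0]<6)|(h[...,0]>174))&(h[...,1]>150)&(abs(X[...,2]-.152)<.005)&(abs(X[...,:2]-H[:2]).max(-1)<.06)
if m.sum()>5: print(m.sum(),cv2.minAreaRect(X[m][:,:2].astype(np.float32)*1000),np.median(X[m][:,2]))
save('b1.png',np.hstack([cv2.resize(im,(400,300)),cv2.resize(im2,(400,300))]))
```

```text
[0.57731316 0.00860366 0.25049802] 3.9 [ 0.84460944  0.03946578 -0.46500097]
1276 ((576.924072265625, 15.193906784057617), (38.580352783203125, 13.511825561523438), 75.1065444946289) 0.15171443340348645
```

View pics/b1.png

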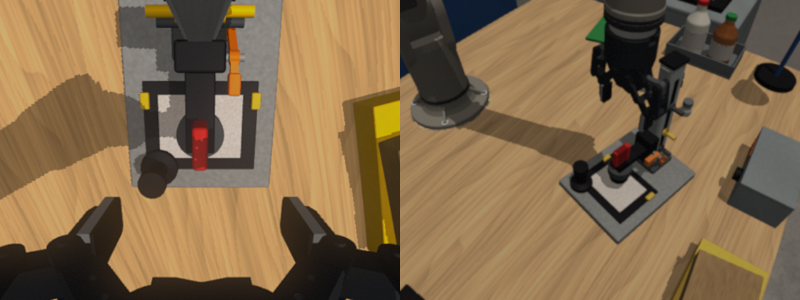

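The wrist view (left half) shows the red handle at about (200,148), midway between the open fingers. The magnifier, at (155,170), is below fingertip height. The scene view (right half) shows the gripper clear of the column. I'll descend and grip.

Run:
```python
from h import *
R=rot(np.radians(37.5)); G=H-[.0007,0,0]
r.move_straight(G+[0,0,.17],R,feed=.12); r.move_straight(G+[0,0,.131],R,feed=.06)
print(telemetry.current_force()); close_gripper()
f=telemetry.current_force
print(telemetry.current_opening(),telemetry.current_finger_force(),f())
p=np.array(telemetry.current_ee_pos()); print(p)
for z in(.01,.02): r.move_straight(p+[0,0,z],feed=.04); print(z,telemetry.current_ee_pos().round(4) ,f(),telemetry.current_opening(),telemetry.current_clock())
```

```text
[-0.14355645  0.17566785  0.82655537]
0.012830951244496592 58.68450343608856 [-2.11031198 -0.88914141  2.92925351]
[0.57612453 0.00903688 0.13120427]
0.01 [0.5761 0.009  0.1412] [ 0.77386889  0.71906282 -4.93571405] 0.013199212875523114 6.675
0.02 [0.5761 0.009  0.1516] [ 2.01405443  0.35178973 -4.38021257] 0.013037888853633025 7.075
```

Run:
```python
from h import *
p=np.array(telemetry.current_ee_pos()); p[2]=.1312; f=telemetry.current_force
for z in(.03,.04,.05,.06,.07,.08,.09,.1,.108,.115): r.move_straight(p+[0,0,z],feed=.05); print(z,round(telemetry.current_ee_pos()[2]-.1312,4),np.round(f(),1),telemetry.current_clock())
r.dwell(.8); print(f())
P=camera_params('wrist'); im,d=grab_frame('wrist'); im2,d2=grab_frame('scene'); im3,d3=grab_frame('top')
np.savez('up.npz',im=im,d=d,im2=im2,d2=d2,im3=im3,d3=d3)
save('b2.png',np.hstack([cv2.resize(im[:200,180:400],(400,364)),cv2.resize(im2[80:260,290:490],(400,364))]))
v,u=np.mgrid[:420,:560]; px=np.c_[u.ravel(),v.ravel()]
for c,i,dd,PP in(('wrist',im,d,P),('scene',im2,d2,None),('top',im3,d3,None)):
    X=deproj(c,px,dd.ravel(),PP).reshape(420,560,3); h=cv2.cvtColor(i,cv2.COLOR_RGB2HSV).astype(int)
    near=(abs(X[...,0]-.61)<.07)&(abs(X[...,1]-.1)<.07)&(X[...,2]>.08)
    for n,m in(('or',(h[...,0]>=6)&(h[...,0]<16)&(h[...,1]>170)&near),('yel',(h[...,0]>18)&(h[...,0]<32)&(h[...,1]>140)&near)):
        if m.sum()>5: print(c,n,m.sum(),np.percentile(X[m],[2,50,98],axis=0).round(4).tolist())
```

```text
0.03 0.0302 [ 1.6  0.8 -5.8] 7.425
0.04 0.0402 [ 1.1  0.2 -4.7] 7.775
0.05 0.0502 [ 3.   0.3 -4.7] 8.125
0.06 0.0601 [ 1.5  0.8 -5.4] 8.475
0.07 0.0701 [ 1.7  1.  -5.3] 8.825
0.08 0.0801 [ 2.   0.3 -5.3] 9.175
0.09 0.0902 [ 1.5  0.4 -5.1] 9.525
0.1 0.1001 [ 1.7  0.8 -3.6] 9.875
0.108 0.1081 [ 1.   1.  -5.1] 10.1833
0.115 0.1151 [ 1.9  0.7 -4.1] 10.475
[ 1.86567755  0.39091149 -6.66321092]
wrist or 2123 [[0.616, 0.0482, 0.1776], [0.6297, 0.0863, 0.2138], [0.6399, 0.1129, 0.2441]]
wrist yel 490 [[0.5633, 0.0778, 0.134], [0.5783, 0.1343, 0.1365], [0.6387, 0.1399, 0.3746]]
scene or 414 [[0.6086, 0.0479, 0.1634], [0.6292, 0.0678, 0.2145], [0.6443, 0.1193, 0.2236]]
scene yel 147 [[0.6226, 0.1109, 0.1274], [0.633, 0.1162, 0.1357], [0.6518, 0.126, 0.1419]]
top or 86 [[0.6163, 0.0473, 0.2078], [0.624, 0.0654, 0.22], [0.6372, 0.0893, 0.224]]
top yel 110 [[0.5638, 0.1229, 0.1329], [0.5806, 0.1323, 0.1364], [0.5919, 0.1391, 0.1413]]
```

View pics/b2.png

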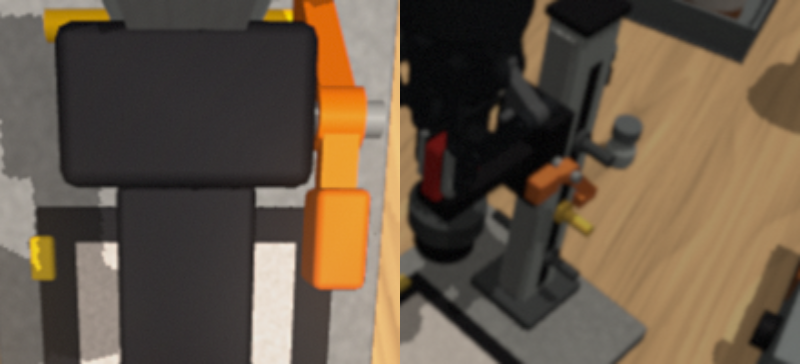

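Run:
```python
from h import *
v,u=np.mgrid[:420,:560]; px=np.c_[u.ravel(),v.ravel()]
a=np.load('scene0.npz'); b=np.load('up.npz')
for i,d,dz in((a['im'],a['d'],0),(b['im2'],b['d2'],.115)):
    X=deproj('scene',px,d.ravel()).reshape(420,560,3); h=cv2.cvtColor(i,cv2.COLOR_RGB2HSV).astype(int)
    m=(h[...,0]>=6)&(h[...,0]<16)&(h[...,1]>170)&(abs(X[...,0]-.61)<.07)&(abs(X[...,1]-.1)<.07)&(X[...,2]>.035+dz)
    Q=X[m]-[.608,.1255,dz]; s=np.c_[Q@sx,Q@np.array([-sx[1],sx[0],0]),Q[:,2]]*1000
    for lo,hi in((40,55),(55,70),(70,90),(90,115)):
        k=(s[:,2]>=lo)&(s[:,2]<hi)
        if k.any(): print(lo,hi,k.sum(),np.percentile(s[k],[5,50,95],axis=0).round(0).tolist())
```

```text
40 55 27 [[-12.0, -39.0, 48.0], [-11.0, -36.0, 52.0], [0.0, -31.0, 55.0]]
55 70 37 [[-48.0, -39.0, 56.0], [-7.0, -39.0, 64.0], [1.0, -13.0, 69.0]]
70 90 28 [[-49.0, -39.0, 71.0], [-41.0, -21.0, 77.0], [-10.0, -13.0, 87.0]]
90 115 223 [[-71.0, -40.0, 94.0], [-58.0, -35.0, 103.0], [-34.0, -23.0, 108.0]]
40 55 43 [[-12.0, -38.0, 46.0], [-8.0, -37.0, 51.0], [3.0, -15.0, 55.0]]
55 70 44 [[-48.0, -38.0, 56.0], [-9.0, -38.0, 63.0], [3.0, -13.0, 69.0]]
70 90 37 [[-49.0, -38.0, 70.0], [-37.0, -17.0, 75.0], [-3.0, -12.0, 89.0]]
90 115 290 [[-70.0, -40.0, 93.0], [-59.0, -36.0, 102.0], [-35.0, -23.0, 108.0]]
```

The hook is in the same attitude as when parked, so it has swung back in, about 20 mm above the yellow rung. Next I'll lower it slowly while watching the force.

Run:
```python
from h import *
p=np.array(telemetry.current_ee_pos()); p[2]=.1312
def fz():
    o=[]
    for _ in range(6): r.dwell(.025); o.append(telemetry.current_force()[2])
    return np.mean(o)
print(fz())
r.move_straight(p+[0,0,.1],feed=.03); print(fz())
z=.1
while z>.082:
    z-=.0007; r.move_straight(p+[0,0,z],feed=.012); f=fz()
    print(round(z,4),round(telemetry.current_ee_pos()[2]-.1312,4),round(f,2))
    if f>0.5: break
print(telemetry.current_clock(),telemetry.current_opening())
```

```text
-6.606941676568764
-6.13533779532563
0.0993 0.0994 -5.31
0.0986 0.0985 -5.41
0.0979 0.0978 -6.19
0.0972 0.0971 -6.15
0.0965 0.0965 -6.04
0.0958 0.0957 -5.64
0.0951 0.0951 -5.99
0.0944 0.0943 -5.86
0.0937 0.0936 -5.9
0.093 0.093 -5.88
0.0923 0.0923 -5.93
0.0916 0.0918 -2.86
0.0909 0.0914 3.86
17.575 0.013378114524484537
```

The hook landed at about 0.0915, as predicted, and carries the weight. I'll release and retreat.

Run:
```python
from h import *
p=np.array(telemetry.current_ee_pos())
gripper_open(); print(telemetry.current_opening(),telemetry.current_force())
r.move_straight(p+[0,0,.07],feed=.1); r.move_straight(p-.15*sx+[0,0,.1],feed=.15)
r.dwell(.3)
im,d=grab_frame('scene'); im3,d3=grab_frame('top'); save('b3.png',np.hstack([cv2.resize(im[40:280,210:450],(400,400)),cv2.resize(im3[80:280,180:380],(400,400))]))
v,u=np.mgrid[:420,:560]; px=np.c_[u.ravel(),v.ravel()]
for c,i,dd in(('scene',im,d),('top',im3,d3)):
    X=deproj(c,px,dd.ravel()).reshape(420,560,3); h=cv2.cvtColor(i,cv2.COLOR_RGB2HSV).astype(int)
    m=((h[...,0]<6)|(h[...,0]>174))&(h[...,1]>150)&(h[...,2]>70)&(abs(X[...,:2]-H[:2]).max(-1)<.05)
    print(c,m.sum(),np.percentile(X[m],[50,95],axis=0))
    print([(o['p'],o['pixel']) for o in nets.spot_in(c,'magnifier_mid')[:1]])
print(telemetry.current_clock())
```

```text
0.08555404185551402 [-0.02921422 -0.62458881  0.17780382]
scene 651 [[0.58267    0.01090887 0.23363103]
 [0.58879401 0.02910424 0.24364355]]
[(0.67, [252.0, 252.1])]
top 252 [[0.57654802 0.01411888 0.24297064]
 [0.58443165 0.03072978 0.24454512]]
[(0.75, [319.4, 229.7])]
20.7917
```

View pics/b3.png

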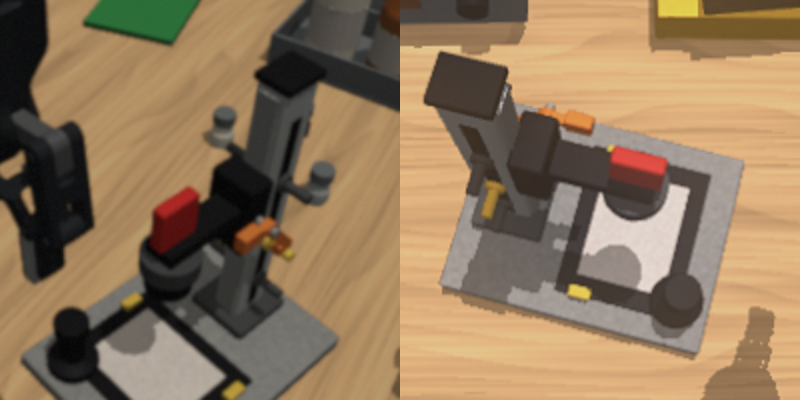

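The carriage hangs with its hook foot on the yellow rung (left half, about (285,250)). The handle top is at z≈0.2435, which is 0.0915 raised. The magnifier hasn't moved and the gripper is clear.

```bash
python3 -c "
from h import *
print(order.finish_job())"
```

```text
the job is handed in; nothing more can be done
None
```

The job is handed in: the carriage's hook sits on the yellow rung and carries its weight, raised about 91.5 mm, with the magnifier untouched and the gripper clear at about 21 s.

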